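# Open both trays of a chest with an alternating push-push lock

### The arm

A 6-joint arm with a two-finger parallel gripper is mounted at the origin on the work surface. World frame = base frame: x ahead of the robot, y to its left, z up, the work surface at z = 0. Lengths are in mm, angles in rad, forces in N, time in s.
With the tool pointing down it reaches from about 275 to 1000 mm from the base axis. Payload 8.4 kg.
Tool frame: the origin (TCP) lies midway between the tips of the shut fingers; the grasp point (between the pads) lies behind it (r.pinch_z is the z of the grasp point in the tool frame, in mm); z points along the fingers, y is the direction in which the jaws open and shut (so a half turn about z gives the same grasp; the last joint's range is limited). The gripper opens to 85 mm and grips with 20 to 120 N. Pads are 22 mm wide; open, the fingers measure 114 mm over their backs; the gripper's body (76 mm by 85 mm) begins 54 mm behind the grasp point. The pads swing forward as they close: fully open they stand 13 mm farther back than shut.
Start: joints at [-0.002, 0.353, 1.633, -0, 1.155, -0.002], TCP at [625.002, -0, 198.081] pointing down, gripper open.
Joint ranges: [-2.63, 2.63], [-0.92, 2.1], [0.06, 2.66], [-1.3, 4.44], [0, 2.69], [-3.02, 3.02]. Speed limits (rad/s): [2.22, 2.22, 2.79, 3.14, 3.14, 3.14].

### API

Orientations are given as [roll, pitch, yaw] about the fixed x, y, z axes, in that order (R = Rz(yaw) Ry(pitch) Rx(roll)).
In Python, from rig import r, optics, ticket gives the robot as it stands.
- The arm moves only by the shell command python3 -m jog 'ROWS' [FORCE]. ROWS is text: rows parted by semicolons, each of 7 numbers parted by spaces: the closure in counts, from 0 (fully open) to 255 (shut), then the shift along the tool's x, y, z in mm, then the turn, a rotation vector about the tool's x, y, z in degrees. A call has 1 to 5 rows; each row shifts and turns the pose as measured when the row begins, along the tool's axes as they then stand; what a row does not reach is not made up. A row lasts 1/12 s, in which the tool goes at most 41.7 mm and 7.16 degrees, less where a joint would pass 70% of its speed; a pose out of reach is approached as far as the arm can. A call with a gripper value outside its range is refused whole. The fingers move at their own pace and stop on an object; FORCE is the grip in N (left out, the last holds). Time passes only in rows, so rows that do not move let the fingers close. It gives the time, the measured TCP pose, the force and the opening at its end, in the units of the state.
- r.sense(): the state, without advancing time (a new reading comes with each control period).
- optics.grab_frame(name): name is "scene" or "side" or "wrist"; returns the picture (420x560x3 uint8, red, green, blue); there is no depth.
- optics.camera_info(name): a dict with "fx", "fy", "cx", "cy" (pixels), "world_from_camera" (4x4, takes a point from camera to world coordinates). Camera axes: x right, y down, z forward; pixel columns grow to the right and rows downward; lengths in mm; the calibration is good to about 2 mm. A picture is of the moment at which its call begins: read the wrist's pose just before it. camera_info takes no time and is no camera call; for the wrist camera it gives the pose at the moment of the call.
- ticket.sign_off(): hands the job in, once; it reports no verdict.
The state is a dict: "clock": time; "qpos": joint angles; "qvel": joint speeds; "joint_efforts": joint torques, N m; "eef_pos": TCP position; "tcp_rot": TCP orientation; "contact_force": force on the tool from outside, world axes, zero at the start; "wrist_torque": the same for the moment, N m; "opening": opening from 0.0 (shut) to 1.0 (fully open).
Only numpy, scipy, OpenCV 4.12 (cv2) and the standard library are available. Lean on these libraries where they do the work, as an engineer would, in place of code of your own. Each camera call takes 0.05 s, during which the arm holds its last target.

### The job

Pull both trays of the little wooden chest right out to their stops, so that the cleaned clock parts can be sorted. The brass button on top works a hidden lock that always holds one of the two shut trays and frees the other, and each full press swaps them: tug to feel which tray is free and open it first, then press the button and open the other. Leave the other things on the bench as they are.

Things in the scene. Friction and masses are not known exactly. Their poses are not given: they have to be found in the camera images.
- chest: wooden two-tray chest, fixed, 180 mm deep (x), 332 wide (y; top board 344), 90 high; origin: middle of its footprint on the bench; z up; its -x side is the front and faces away from the robot (yaw near pi). Trays side by side, centred at y = +102.5 mm (left) and -102.5 mm (right) of its frame, slide out along its -x, away from the robot. The button stands on top between them
- tray_left_pull (a point): grip point on the left tray's pull (chest's +y side): upright brass tab 12 mm thick (along chest y), 39 to 69 mm above the bench, reaching 43 mm out from the tray's front plate, with a 20 mm round bead at its outer end. Point: mid-height (54 mm), 26 mm in front of the plate; moves with the tray. Shut: (-116, 102.5, 54) mm in the chest frame. Pinch it from above across chest y
- tray_right_pull (a point): the same point on the right tray's pull (chest's -y); shut, it lies at (-116, -102.5, 54) mm in the chest frame
- tray_left (a joint): how far the left tray is out, m: 0 shut, 0.080 at its stop. A free tray slides with 1 to 2 N and stays where it is left. A locked shut tray gives 3 mm of play and then stops dead
- tray_right (a joint): the same for the right tray
- button_top (a point): centre of the top of the brass mushroom button (cap 40 mm across, slightly domed), 124 mm above the bench at (-10, 0, 124) mm in the chest frame when up
- button (a joint): how far the button is pressed, m: 0 up, 0.016 on its stop; 1 N to start, about 4 N at the bottom, with a small bump of up to 3 N more near 12 mm. Press to the bottom and let up for one swap of the lock. It always springs back to the same height, so it does not show the lock's state. Press only with each tray either shut or more than 20 mm out
- hammer: bystander: boxwood hammer lying on the bench, 200 mm long, head 75 mm wide, 36 mm high; origin on the bench near its middle
- spandrel: bystander: flat cast brass corner ornament, 100 mm, 19 mm high; origin on the bench at its middle
- screw_tin: bystander: round blued steel tin, 76 mm across, 42 mm high; origin at the centre of its underside
- depthing_tool: bystander: steel depthing tool, 110 x 62 mm with a brass thumbscrew, 34 mm high; origin on the bench at its middle

How it is judged:
By the outcome, as a careful person would: the job done as asked, in the order asked, and still so for the second after the job is handed in, with the robot touching nothing.
It also fails if it takes over 62 s, if anything falls off the work surface, if the arm or the gripper's body presses on something with over 40 N, if the wrist force passes 120 N, or if a joint passes its speed limit or range.

## Working session

There is one attempt and no reset: what is moved stays moved. The work goes in short steps, Python scripts to look and compute and a shell command to move; the robot and the scene stay as the last step left them, time stands still between calls to the robot, and variables do not carry over. Pictures are saved under pics/ and viewed, and the job is handed in when it is done.

```bash
ls; mkdir -p pics; python3 - <<'E'
from rig import r, optics
import cv2
print(r.sense(), r.pinch_z)
for n in("scene","side","wrist"):
    i=optics.camera_info(n); print(n,i)
    cv2.imwrite(f"pics/{n}0.png",optics.grab_frame(n)[:,:,::-1])
E
```

```text
pics
{'clock': 0.0, 'qpos': array([-2.35975290e-03,  3.53671725e-01,  1.63415957e+00,  2.27894408e-05,
        1.15516904e+00, -2.42356802e-03]), 'qvel': array([ 0.00021471,  0.0014498 , -0.00047344,  0.00093821, -0.00157907,
       -0.00071794]), 'joint_efforts': array([-2.03471049e-03, -6.05236173e+01, -3.42063046e+01, -2.62302356e-04,
        9.48130677e-03,  3.61521288e-06]), 'eef_pos': array([6.24471035e+02, 3.42413467e-02, 1.97336093e+02]), 'tcp_rot': array([-3.14018502e+00, -2.42478090e-05,  1.57085091e+00]), 'contact_force': array([-0.37305789,  0.36141345,  0.37964229]), 'wrist_torque': array([-0.04871072, -0.00530126, -0.00998578]), 'opening': 0.9977148428154613} -18.700000000000003
scene {'fx': 432.4751009295232, 'fy': 432.4751009295232, 'cx': 273.1982285929059, 'cy': 209.47302617639284, 'world_from_camera': array([[ 2.63139243e-01,  7.25768468e-01, -6.35624000e-01,
         1.15535884e+03],
       [ 9.64726452e-01, -2.03264758e-01,  1.67291097e-01,
        -1.41625047e+02],
       [-7.78535542e-03, -6.57224139e-01, -7.53654974e-01,
         8.55749287e+02],
       [ 0.000
[... 314 characters left out ...]
20956887e-01, -7.23635269e-01,
         8.29981984e+02],
       [ 2.41622646e-02, -8.04100812e-01, -5.94001742e-01,
         7.70575638e+02],
       [ 0.00000000e+00,  0.00000000e+00,  0.00000000e+00,
         1.00000000e+00]])}
wrist {'fx': 334.02165410230634, 'fy': 334.02165410230634, 'cx': 282.5408259436462, 'cy': 205.5558893955427, 'world_from_camera': array([[ 9.99998317e-01,  1.08089549e-03, -1.48212744e-03,
         6.25152600e+02],
       [ 6.31864364e-04, -9.61480392e-01, -2.74872802e-01,
         7.03143528e+01],
       [-1.72214525e-03,  2.74871403e-01, -9.61479457e-01,
         3.72881978e+02],
       [ 0.00000000e+00,  0.00000000e+00,  0.00000000e+00,
         1.00000000e+00]])}
```

View pics/scene0.png

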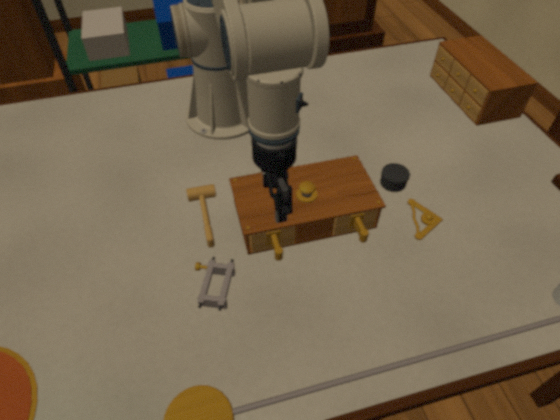

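View pics/side0.png

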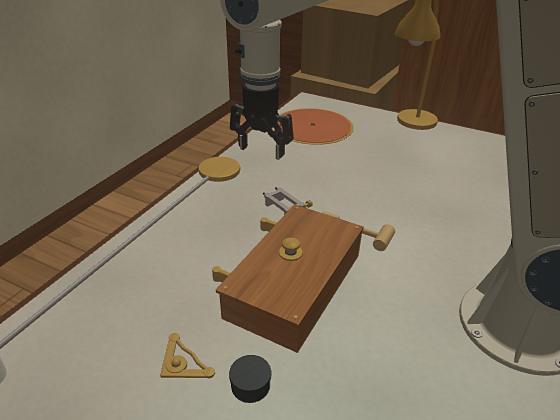

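View pics/wrist0.png

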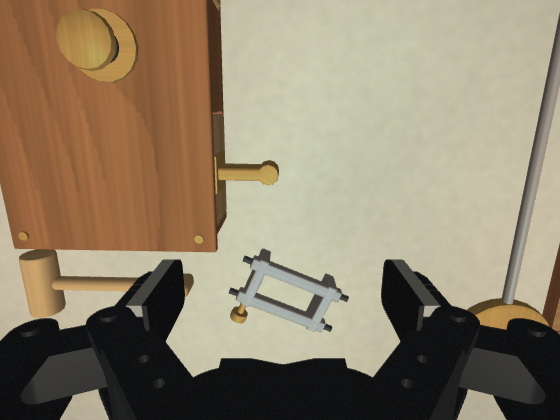

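The scene view shows the chest front facing +x, with its pulls at about (278,247) and (362,229) and the button at (307,186). The wrist view shows the left pull's bead at (269,172) and the button cap at (85,38). Next I'll zoom in on these for measurement.

```bash
python3 - <<'E'
import cv2,numpy as np
s=cv2.imread("pics/scene0.png")[150:270,220:400]; d=cv2.imread("pics/side0.png")[190:360,200:380]
cv2.imwrite("pics/sz.png",cv2.resize(s,None,fx=4.4,fy=4.4,interpolation=cv2.INTER_CUBIC))
cv2.imwrite("pics/dz.png",cv2.resize(d,None,fx=3.5,fy=3.5,interpolation=cv2.INTER_CUBIC))
E
```

```text
(no output)
```

View pics/sz.png

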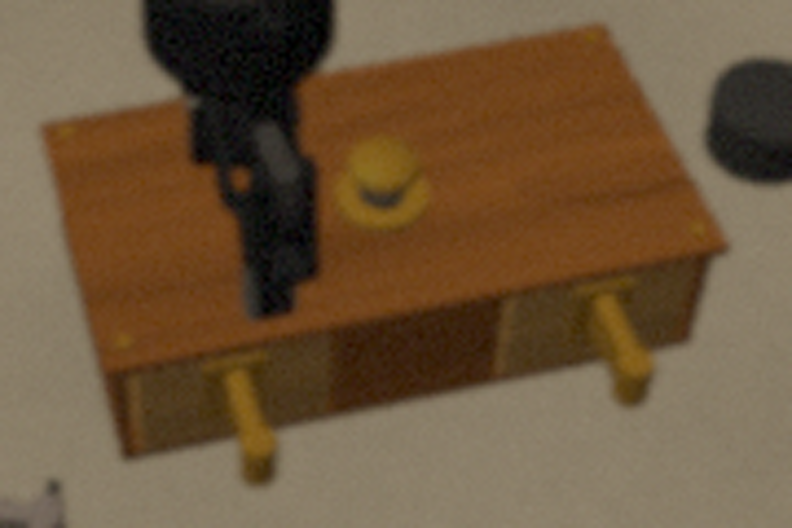

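View pics/dz.png

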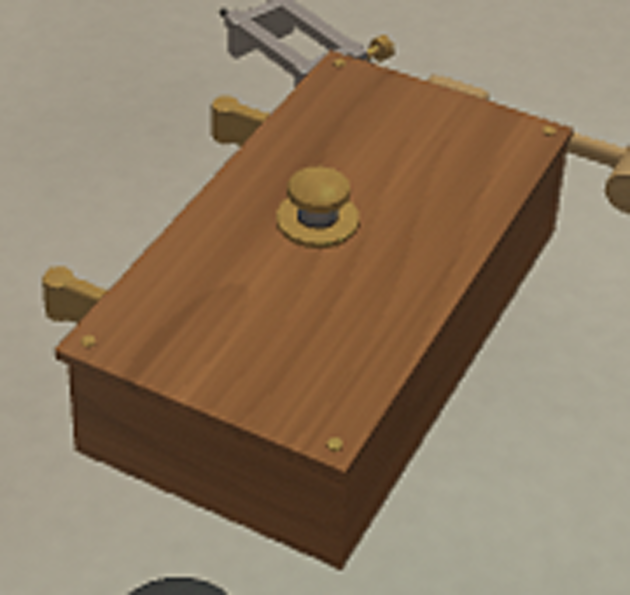

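```bash
cat > h.py <<'E'
import numpy as np
from rig import r, optics
def ray(n,uv,info=None):
    i=info or optics.camera_info(n); T=np.array(i["world_from_camera"])
    d=T[:3,:3]@[(uv[0]-i["cx"])/i["fx"],(uv[1]-i["cy"])/i["fy"],1]; return T[:3,3],d
def onz(n,uv,z,info=None):
    o,d=ray(n,uv,info); return o+d*(z-o[2])/d[2]
def two(a,b):
    (o1,d1),(o2,d2)=a,b
    s,t=np.linalg.lstsq(np.c_[d1,-d2],o2-o1,rcond=None)[0]
    p,q=o1+s*d1,o2+t*d2; return (p+q)/2,np.linalg.norm(p-q)
E
python3 - <<'E'
from h import *
np.set_printoptions(precision=1,suppress=True)
S=lambda x,y:((x+.5)/4.4-.5+220,(y+.5)/4.4-.5+150)
D=lambda x,y:((x+.5)/3.5-.5+200,(y+.5)/3.5-.5+190)
# order: back-left(-y), back(+y), front(+y), front(-y)
sc=[S(43,128),S(603,25),S(727,247),S(108,370)]
dc=[D(572,128),D(347,471),D(60,350),D(333,52)]
for nm,c in(("scene",sc),("side",dc)):
    P=np.array([onz(nm,p,90)[:2] for p in c]);print(nm,P.tolist())
    y=(P[1]-P[0]+P[2]-P[3]); print(" centre",P.mean(0),"yaw(y edge)",np.arctan2(-y[0],y[1]),"w",np.linalg.norm(P[1]-P[0]),np.linalg.norm(P[2]-P[3]),"d",np.linalg.norm(P[3]-P[0]))
print(np.array([two(ray("scene",a),ray("side",b))[0] for a,b in zip(sc,dc)]))
print("btn",onz("scene",S(384,160),122),onz("side",D(319,186),122),two(ray("scene",S(384,160)),ray("side",D(319,186))))
print("btn wrist",onz("wrist",(85,38),122))
print("beadL",onz("scene",S(257,440),69),onz("side",D(227,105),69),onz("wrist",(269,172),69))
print("beadR",onz("scene",S(631,362),69),onz("side",D(60,276),69))
E
```

```text
scene [[381.14188062700157, -50.507413343856484], [386.26707464859726, 289.6412789033658], [569.3690528176274, 285.23371232406055], [561.5038324412757, -53.2931116012677]]
 centre [474.6 117.8] yaw(y edge) -0.01913849549306064 w 340.18730201354447 338.61818056409606 d 180.38346314736248
side [[377.87864747136416, -51.85942049668472], [382.5619633628512, 288.6414719719255], [564.8658353793285, 285.8141471067437], [558.7703816169354, -54.070095636228416]]
 centre [471.  117.1] yaw(y edge) -0.015840834112205673 w 340.53309856702555 339.938896011523 d 180.90524195491028
[[378.7 -51.1  89.2]
 [383.8 289.4  89.1]
 [566.8 285.4  88.1]
 [559.7 -53.8  89.1]]
btn [487.  117.2 122. ] [484.3 119.9 122. ] (array([485.2, 117.9, 120.1]), np.float64(0.025396692836578867))
btn wrist [489.7 117.6 122. ]
beadL [609.5  12.1  69. ] [608.1  13.1  69. ] [612.3  15.5  69. ]
beadR [613.8 214.3  69. ] [612.9 216.   69. ]
```

Both fixed views agree with the given sizes: 340 wide, and heights within about 2 mm. The chest yaw is about pi−0.017 and its centre about (475,118). The left pull grip should be near (588,13.5) and the right near (592,217). I'll turn the tool 91° so that its x axis points along the pull direction.

```bash
python3 -m jog '120 0 0 0 0 0 7;120 0 0 0 0 0 7;120 0 0 0 0 0 7;120 0 0 0 0 0 7;120 0 0 0 0 0 7' 40; python3 -m jog '120 0 0 0 0 0 7;120 0 0 0 0 0 7;120 0 0 0 0 0 7;120 0 0 0 0 0 7;120 0 0 0 0 0 7'; python3 -m jog '120 0 0 0 0 0 7;120 0 0 0 0 0 7;120 0 0 0 0 0 7;120 0 0 0 0 0 0'
```

```text
clock: 0.57
eef_pos: [623.4, -0.0, 195.8]
tcp_rot: [-3.138, 0.003, 0.947]
contact_force: [-0.1, -0.4, 0.2]
opening: 0.526
clock: 0.98
eef_pos: [622.1, 0.0, 194.1]
tcp_rot: [-3.139, 0.007, 0.322]
contact_force: [0.4, 0.1, 1.1]
opening: 0.532
clock: 1.32
eef_pos: [621.2, 0.0, 192.8]
tcp_rot: [3.141, 0.01, -0.059]
contact_force: [-0.8, -0.7, 0.2]
opening: 0.533
```

```bash
python3 -m jog '120 -18 -7 25 0 0 -2.4;120 -17 -7 25 0 0 0;120 0 0 25 0 0 0;120 0 0 0 0 0 0'; python3 - <<'E'
from h import *
import cv2
print(r.sense()["eef_pos"],r.sense()["tcp_rot"])
i=optics.camera_info("wrist"); import json
json.dump({k:np.asarray(v).tolist() for k,v in i.items()},open("w1.json","w"))
cv2.imwrite("pics/w1.png",optics.grab_frame("wrist")[:,:,::-1])
E
```

```text
clock: 1.65
eef_pos: [586.5, 15.5, 117.2]
tcp_rot: [3.141, 0.006, 0.001]
contact_force: [-0.3, 0.2, 0.6]
opening: 0.53
[586.46084216  15.50513769 117.21103515] [3.14149814e+00 5.60487280e-03 5.76045823e-04]
```

View pics/w1.png

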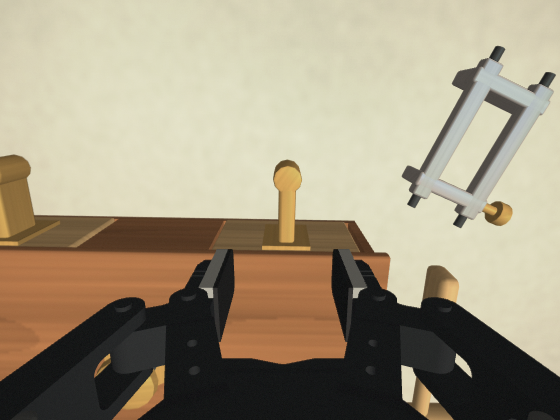

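The wrist view shows the left pull upright and centred between the fingers: bead top at (288,177), tab base at (287,240). The depthing tool (up to x≈500) and hammer are off to the right and clear.

```bash
python3 - <<'E'
from h import *
import json
i=json.load(open("w1.json"))
print("bead",onz("wrist",(288,175),69,i).round(1),"tab root top",onz("wrist",(287,243),69,i).round(1))
print("edge",onz("wrist",(0,249),90,i).round(1),onz("wrist",(385,255),90,i).round(1))
print("depth tool",onz("wrist",(412,200),17,i).round(1),onz("wrist",(460,220),17,i).round(1))
E
```

```text
bead [613.9  12.4  69. ] tab root top [564.2  12.8  69. ]
edge [568.5 201.3  90. ] [564.5 -51.6  90. ]
depth tool [582.1 -94.6  17. ] [ 564.2 -138.3   17. ]
```

```bash
python3 -m jog '120 2.5 3 20 0 0 1;120 0 0 20 0 0 0;120 0 0 20 0 0 0;120 0 0 17 0 0 0;120 0 0 0 0 0 0'
```

```text
clock: 2.12
eef_pos: [598.1, 12.0, 48.2]
tcp_rot: [-3.141, -0.008, -0.007]
contact_force: [-1.1, -0.2, 0.3]
opening: 0.528
```

```bash
python3 -m jog '120 -9 0 6 0 0 0.5;120 0 0 0 0 0 0'
```

```text
clock: 2.28
eef_pos: [590.6, 11.8, 44.1]
tcp_rot: [-3.141, -0.01, -0.014]
contact_force: [-1.0, 0.0, -1.0]
opening: 0.531
```

```bash
python3 -m jog '120 -3 0 6 0 0.5 0;120 -1 0 1 0 0 0;120 0 0 0 0 0 0'
```

```text
clock: 2.53
eef_pos: [589.0, 11.8, 41.2]
tcp_rot: [-3.141, -0.024, -0.013]
contact_force: [0.2, -0.4, 0.8]
opening: 0.531
```

```bash
python3 -m jog '120 0 0 4 0 -1.3 0;200 0 0 0 0 0 0;255 0 0 0 0 0 0;255 0 0 0 0 0 0;255 0 0 0 0 0 0'; python3 - <<'E'
from h import *
import cv2
print(r.sense()["eef_pos"],r.sense()["tcp_rot"],r.sense()["contact_force"])
cv2.imwrite("pics/w2.png",optics.grab_frame("wrist")[:,:,::-1])
E
```

```text
clock: 2.95
eef_pos: [592.0, 11.8, 40.1]
tcp_rot: [-3.141, -0.003, -0.012]
contact_force: [0.1, -0.9, -0.1]
opening: 0.006
[591.96973051  11.84128293  40.1428654 ] [-3.14104894 -0.00330397 -0.01247571] [ 0.08915593 -0.87435723 -0.09665658]
```

View pics/w2.png

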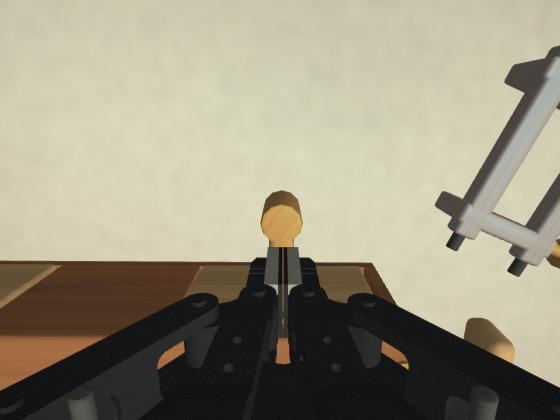

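The opening of 0.006 suggests the fingers shut without the tab between them, so I'll check from the fixed cameras.

```bash
python3 - <<'E'
from h import *
import cv2
a=optics.grab_frame("scene")[170:290,230:350,::-1];b=optics.grab_frame("side")[150:270,210:330,::-1]
f=lambda m:cv2.resize(m,(400,400),interpolation=cv2.INTER_CUBIC)
cv2.imwrite("pics/c3.png",np.hstack([f(a),f(b)]))
E
```

```text
(no output)
```

View pics/c3.png

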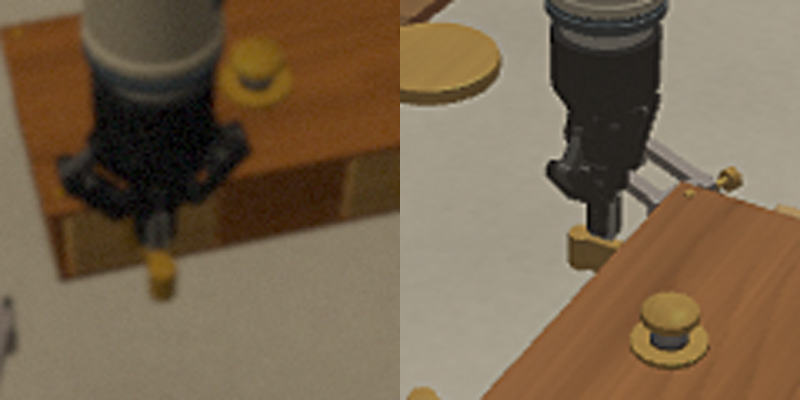

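```bash
python3 - <<'E'
from h import *
print(two(ray("scene",(276.5,244.4)),ray("side",(271,221.4))))
T=np.array(optics.camera_info("wrist")["world_from_camera"]);print(T.round(2), r.sense()["eef_pos"])
E
```

```text
(array([592.21079122,  11.9602328 ,  67.71961477]), np.float64(3.3130852439446987))
[[-1.0000e-02 -9.6000e-01 -2.7000e-01  6.6119e+02]
 [-1.0000e+00  1.0000e-02  0.0000e+00  1.1500e+01]
 [-0.0000e+00  2.7000e-01 -9.6000e-01  2.1565e+02]
 [ 0.0000e+00  0.0000e+00  0.0000e+00  1.0000e+00]] [591.65830015  11.83956539  39.99971628]
```

```bash
python3 - <<'E'
from h import *
for a in((243,149),(281,158)):print(two(ray("scene",(281,221)),ray("side",a)))
i=optics.camera_info("side")
T=np.linalg.inv(np.array(i["world_from_camera"]))
for p in((592,11.8,40),(592,11.8,69),(624,0,197),(667,0,210),(582,0,210)):
    for n in("scene","side"):
        i=optics.camera_info(n);c=(np.linalg.inv(np.array(i["world_from_camera"]))@[*p,1])
        print(p,n,(c[:2]/c[2]*[i["fx"],i["fy"]]+[i["cx"],i["cy"]]).round(1))
E
python3 - <<'E'
import cv2
d=cv2.imread("pics/side0.png")[90:180,210:310]
cv2.imwrite("pics/d0.png",cv2.resize(d,None,fx=6,fy=6,interpolation=cv2.INTER_CUBIC))
E
```

```text
(array([670.08867275,   1.18373833, 242.90795344]), np.float64(1.2945495162462777))
(array([611.17310912,  -9.48546635, 212.59356662]), np.float64(68.02595059189515))
(592, 11.8, 40) scene [275.8 251.1]
(592, 11.8, 40) side [270.4 230.6]
(592, 11.8, 69) scene [275.8 243.6]
(592, 11.8, 69) side [270.5 221.3]
(624, 0, 197) scene [274.2 218.8]
(624, 0, 197) side [261.1 170.8]
(667, 0, 210) scene [280.1 231.2]
(667, 0, 210) side [245.1 161.4]
(582, 0, 210) scene [268.6 199.3]
(582, 0, 210) side [277.1 170.6]
```

View pics/d0.png

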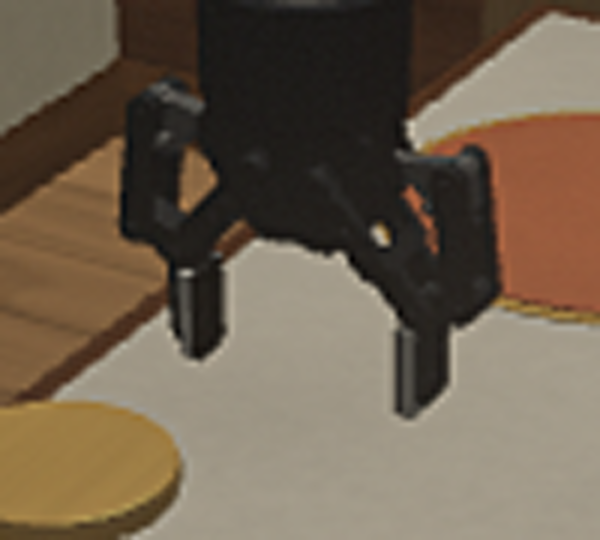

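The fixed cameras place the real shut fingertips at z≈68, while eef_pos reads 40. The start picture shows the same offset, with the open tips about 30 mm higher than reported. So eef_pos z reads about 28 mm low relative to the real fingertips, and the fingers closed just above the tab. I'll open, go about 28 mm lower while watching the force, and close again.

```bash
python3 -m jog '120 0 0 -4 0 0 0;120 0 0 0 0 0 0;120 -2 0 0 0 0 0;120 0 0 8 0 0 0;120 0 0 0 0 0 0'; python3 -m jog '120 0 0 8 0 0 0;120 0 0 8 0 0 0;120 0 0 0 0 0 0'
```

```text
clock: 3.52
eef_pos: [589.3, 11.9, 36.0]
tcp_rot: [-3.141, -0.003, -0.012]
contact_force: [-0.3, -0.8, 0.1]
opening: 0.531
clock: 3.77
eef_pos: [589.0, 11.9, 18.0]
tcp_rot: [-3.141, -0.003, -0.012]
contact_force: [0.4, -0.4, -0.2]
opening: 0.529
```

```bash
python3 -m jog '120 0 0 6 0 0 0;120 0 0 0 0 0 0;255 0 0 0 0 0 0;255 0 0 0 0 0 0;255 0 0 0 0 0 0'; python3 - <<'E'
from h import *
import cv2
print(r.sense()["eef_pos"],r.sense()["opening"],r.sense()["contact_force"])
a=optics.grab_frame("wrist")[:,:,::-1];b=optics.grab_frame("side")[150:270,210:330,::-1]
cv2.imwrite("pics/c4.png",np.hstack([cv2.resize(a,(480,360)),cv2.resize(b,(320,360),interpolation=cv2.INTER_CUBIC)]))
E
```

```text
clock: 4.18
eef_pos: [588.3, 12.5, 9.9]
tcp_rot: [-3.14, -0.001, -0.013]
contact_force: [-0.7, 11.5, 4.8]
opening: 0.129
[588.29406565  12.51435062   9.88120492] 0.12908732208412396 [-0.70563831 11.45803019  4.81387496]
```

View pics/c4.png

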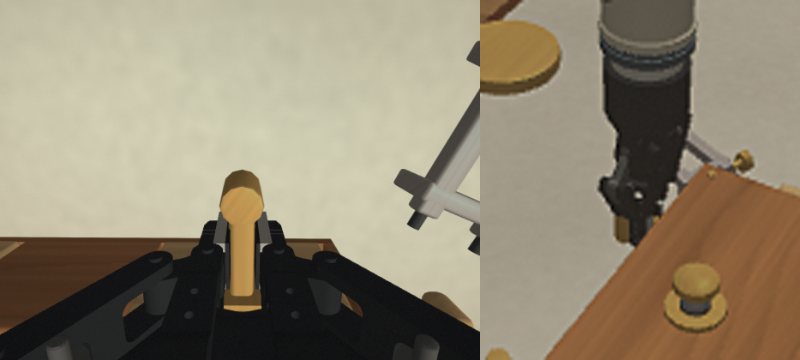

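The tab is now held: opening 0.129, or about 11 mm, and the wrist view shows it between the pads. Next is the tug outwards.

```bash
python3 -m jog '255 2 0 0 0 0 0;255 3 0 0 0 0 0;255 3 0 0 0 0 0;255 3 0 0 0 0 0' 60
```

```text
clock: 4.62
eef_pos: [599.1, 12.5, 10.0]
tcp_rot: [-3.14, 0.001, -0.013]
contact_force: [-1.1, 1.1, -1.7]
opening: 0.13
```

It moved 11 mm with about 1 N, so the left tray is free. I'll pull it out to its stop.

```bash
python3 -m jog '255 8 0 0 0 0 0;255 10 0 0 0 0 0;255 10 0 0 0 0 0;255 10 0 0 0 0 0;255 8 0 0 0 0 0'; python3 -m jog '255 6 0 0 0 0 0;255 5 0 0 0 0 0;255 4 0 0 0 0 0;255 3 0 0 0 0 0;255 0 0 0 0 0 0'
```

```text
clock: 5.03
eef_pos: [649.1, 11.6, 10.0]
tcp_rot: [-3.14, 0.001, -0.014]
contact_force: [-0.7, 0.5, -0.2]
opening: 0.127
clock: 5.45
eef_pos: [667.7, 11.3, 10.0]
tcp_rot: [-3.14, 0.008, -0.014]
contact_force: [0.6, 1.5, 0.1]
opening: 0.127
```

```bash
python3 -m jog '255 2 0 0 0 0 0;255 2 0 0 0 0 0;255 2 0 0 0 0 0;255 2 0 0 0 0 0'; python3 -m jog '255 2 0 0 0 0 0'; python3 -m jog '255 2 0 0 0 0 0;255 2 0 0 0 0 0'
```

```text
clock: 5.78
eef_pos: [667.0, 11.3, 9.8]
tcp_rot: [-3.141, 0.026, -0.014]
contact_force: [-10.2, 0.0, 7.8]
opening: 0.121
clock: 5.87
eef_pos: [666.8, 11.3, 9.7]
tcp_rot: [-3.141, 0.03, -0.014]
contact_force: [-10.5, -0.4, 7.6]
opening: 0.13
clock: 6.03
eef_pos: [666.4, 11.3, 9.8]
tcp_rot: [-3.141, 0.039, -0.014]
contact_force: [-11.1, 0.1, 6.8]
opening: 0.127
```

The tray stopped after about 79 mm of travel with the force rising, so it is at its stop. I'll release and lift off.

```bash
python3 -m jog '120 0 0 0 0 0 0;120 0 0 0 0 0 0;120 0 0 0 0 0 0;120 0 0 -10 0 0 0;120 0 0 -20 0 0 0'; python3 -m jog '120 0 0 -30 0 0 0;120 0 0 -35 0 0 0;120 0 0 -25 0 2 0;120 0 0 0 0 0 0'; python3 - <<'E'
from h import *
import cv2,json
i=optics.camera_info("wrist"); json.dump({k:np.asarray(v).tolist() for k,v in i.items()},open("w5.json","w"))
print(r.sense()["eef_pos"],r.sense()["tcp_rot"])
cv2.imwrite("pics/w5.png",optics.grab_frame("wrist")[:,:,::-1])
b=optics.grab_frame("side")[130:390,150:400,::-1]
cv2.imwrite("pics/d5.png",cv2.resize(b,None,fx=2.3,fy=2.3,interpolation=cv2.INTER_CUBIC))
E
```

```text
clock: 6.45
eef_pos: [665.9, 11.1, 37.6]
tcp_rot: [-3.141, 0.044, -0.014]
contact_force: [-1.0, 0.2, -1.2]
opening: 0.526
clock: 6.78
eef_pos: [672.9, 10.9, 136.3]
tcp_rot: [-3.141, 0.002, -0.013]
contact_force: [2.4, -0.1, 1.1]
opening: 0.528
[672.86243916  10.88666641 136.2993114 ] [-3.14084993e+00  2.27785334e-03 -1.34383185e-02]
```

View pics/d5.png

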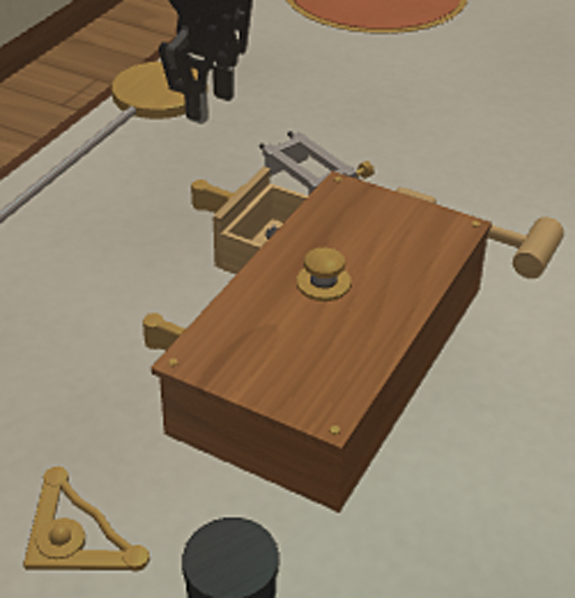

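View pics/w5.png

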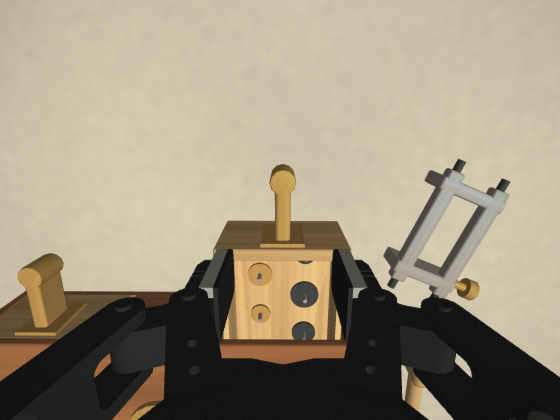

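The side and wrist views show the left tray out, with the parts inside visible and its bead at wrist (283,180). Now to the button at about (486,118), with the fingers shut.

```bash
python3 -m jog '255 -23 -13 -2 0 0 0;255 -23 -13 0 0 0 0;255 -23 -13 0 0 0 0;255 -23 -13 0 0 0 0;255 -23 -13 0 0 0 0'; python3 -m jog '255 -23 -13 0 0 0 0;255 -23 -13 0 0 0 0;255 -20 -10 0 0 0 0;255 0 0 0 0 0 0;255 0 0 0 0 0 0'
```

```text
clock: 7.3
eef_pos: [554.4, 76.5, 130.2]
tcp_rot: [3.141, 0.013, -0.017]
contact_force: [1.0, -1.0, -0.7]
opening: -0.002
clock: 7.72
eef_pos: [476.8, 115.7, 125.1]
tcp_rot: [3.138, 0.027, -0.015]
contact_force: [-0.7, 0.3, 0.2]
opening: 0.001
```

```bash
python3 -m jog '255 8 -2 0 0 1.3 0;255 0 0 0 0 0 0;255 0 0 0 0 0 0'; python3 - <<'E'
from h import *
import cv2
print(r.sense()["contact_force"])
a=optics.grab_frame("scene")[130:270,230:370,::-1];b=optics.grab_frame("side")[140:280,220:360,::-1]
f=lambda m:cv2.resize(m,(400,400),interpolation=cv2.INTER_CUBIC)
cv2.imwrite("pics/c6.png",np.hstack([f(a),f(b)]))
E
```

```text
clock: 7.97
eef_pos: [486.5, 117.2, 123.5]
tcp_rot: [3.137, 0.004, -0.015]
contact_force: [0.8, 0.4, 0.0]
opening: 0.001
[0.79068109 0.40545281 0.0108027 ]
```

View pics/c6.png

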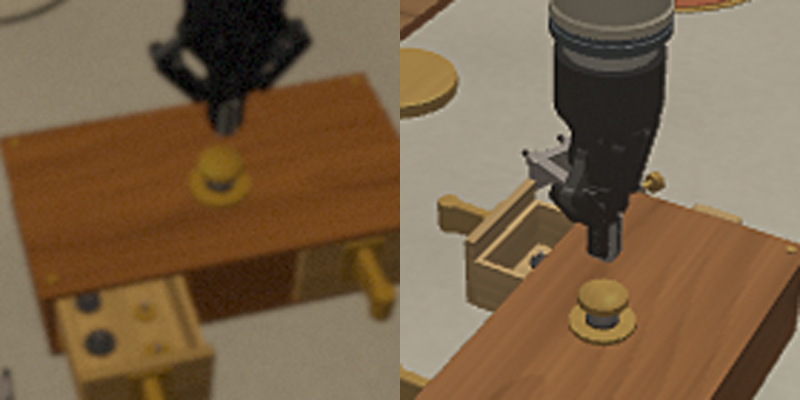

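Both views show the shut fingertips standing above the cap: scene tip (225,133) over cap (221,160), side tip (603,258) over cap (603,293). Pressing in small steps.

```bash
python3 -m jog '255 0 0 12 0 0 0;255 0 0 10 0 0 0;255 0 0 3 0 0 0;255 0 0 0 0 0 0'; python3 -m jog '255 0 0 3 0 0 0;255 0 0 3 0 0 0'; python3 -m jog '255 0 0 3 0 0 0;255 0 0 3 0 0 0'
```

```text
clock: 8.4
eef_pos: [488.3, 116.2, 97.6]
tcp_rot: [3.138, 0.003, -0.017]
contact_force: [-0.1, -1.1, -1.1]
opening: -0.004
clock: 8.57
eef_pos: [488.7, 116.1, 91.6]
tcp_rot: [3.138, 0.003, -0.018]
contact_force: [0.5, -0.9, 0.2]
opening: -0.003
clock: 8.73
eef_pos: [488.9, 116.1, 85.5]
tcp_rot: [3.138, 0.002, -0.018]
contact_force: [-0.5, 0.3, 3.1]
opening: -0.001
```

```bash
python3 -m jog '255 0 0 3 0 0 0;255 0 0 3 0 0 0'; python3 -m jog '255 0 0 3 0 0 0;255 0 0 3 0 0 0';python3 -m jog '255 0 0 2 0 0 0;255 0 0 2 0 0 0'
```

```text
clock: 8.9
eef_pos: [488.9, 116.1, 79.4]
tcp_rot: [3.138, 0.002, -0.018]
contact_force: [-1.3, -0.6, 7.8]
opening: 0.0
clock: 9.07
eef_pos: [489.2, 116.3, 74.0]
tcp_rot: [3.138, 0.002, -0.018]
contact_force: [-11.2, -0.7, 48.1]
opening: 0.001
clock: 9.23
eef_pos: [489.2, 116.3, 74.0]
tcp_rot: [3.138, 0.002, -0.018]
contact_force: [-12.2, -2.7, 38.0]
opening: -0.002
```

The button went through its bump at about 8 N and bottomed firmly at z 74, so it was one full press. Now I'll let it up and go to the right pull.

```bash
python3 -m jog '255 0 0 -8 0 0 0;255 0 0 -15 0 0 0;255 0 0 -20 0 0 0;255 0 0 -15 0 0 0;255 0 0 0 0 0 0'; python3 - <<'E'
from h import *
import cv2,json
i=json.load(open("w5.json"))
print("beadL",onz("wrist",(283,178),69,i).round(1),"rootL",onz("wrist",(283,240),69,i).round(1),"beadR",onz("wrist",(42,266),69,i).round(1))
E
```

```text
clock: 9.65
eef_pos: [489.9, 116.6, 134.6]
tcp_rot: [3.138, 0.0, -0.017]
contact_force: [1.4, -0.9, 0.4]
opening: 0.002
beadL [694.5  10.8  69. ] rootL [645.4  11.5  69. ] beadR [625.5 204.   69. ]
```

```bash
python3 -m jog '120 20 -20 0 0 0 0;120 20 -20 0 0 0 0;120 20 -20 0 0 0 0;120 20 -20 0 0 0 0;120 18 -18 0 0 0 0'; python3 -m jog '120 0 0 10 0 0 0;120 0 0 0 0 0 0'; python3 - <<'E'
from h import *
import cv2,json
i=optics.camera_info("wrist"); json.dump({k:np.asarray(v).tolist() for k,v in i.items()},open("w7.json","w"))
cv2.imwrite("pics/w7.png",optics.grab_frame("wrist")[:,:,::-1])
E
```

```text
clock: 10.07
eef_pos: [589.4, 213.0, 131.1]
tcp_rot: [3.137, 0.002, -0.02]
contact_force: [-0.2, 0.4, 0.4]
opening: 0.531
clock: 10.23
eef_pos: [592.7, 216.5, 118.3]
tcp_rot: [3.138, -0.0, -0.018]
contact_force: [-1.1, 0.1, -1.4]
opening: 0.528
```

View pics/w7.png

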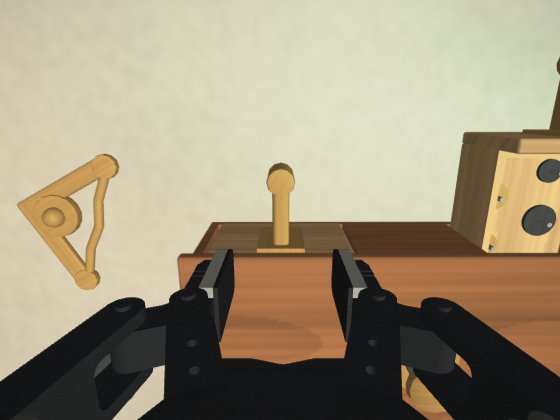

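```bash
python3 - <<'E'
from h import *
import json
i=json.load(open("w7.json"))
print("beadR",onz("wrist",(281,178),69,i).round(1),"root",onz("wrist",(281,244),69,i).round(1),"spandrel",onz("wrist",(95,275),15,i).round(1),onz("wrist",(110,165),15,i).round(1))
E
```

```text
beadR [618.  217.5  69. ] root [569.5 218.4  69. ] spandrel [519.7 390.6  15. ] [621.  360.6  15. ]
```

The right pull sits centred between the fingers, with its bead at (281,178) giving (618,217.5). That agrees with a shut tray. Descending.

```bash
python3 -m jog '120 0 -1.3 20 0 0 0;120 0 0 20 0 0 0;120 0 0 15 0 0 0;120 0 0 5 0 0 0;120 0 0 0 0 0 0'
```

```text
clock: 10.7
eef_pos: [590.6, 214.7, 56.9]
tcp_rot: [3.137, -0.0, -0.02]
contact_force: [-0.2, -0.2, 0.3]
opening: 0.529
```

```bash
python3 -m jog '120 2 -3 0 0 0 0;120 0 0 14 0 0 0;120 0 0 14 0 0 0;120 0 0 5 0 0 0;120 0 0 0 0 0 0'
```

```text
clock: 11.12
eef_pos: [593.7, 217.3, 23.7]
tcp_rot: [3.139, -0.004, -0.021]
contact_force: [-0.2, -0.3, -0.7]
opening: 0.528
```

```bash
python3 -m jog '120 -1 0 8 0 0 0;120 0 0 4 0 0 0;120 0 0 0 0 0 0;255 0 0 0 0 0 0;255 0 0 0 0 0 0' 40; python3 -m jog '255 0 0 0 0 0 0;255 0 0 0 0 0 0' 60
```

```text
clock: 11.53
eef_pos: [592.5, 217.3, 9.9]
tcp_rot: [3.138, -0.003, -0.02]
contact_force: [0.3, 0.4, -0.3]
opening: 0.262
clock: 11.7
eef_pos: [592.8, 217.5, 10.3]
tcp_rot: [3.139, -0.003, -0.02]
contact_force: [0.2, -0.0, -3.2]
opening: 0.127
```

The tab is gripped (opening 0.127). Tugging.

```bash
python3 -m jog '255 2 0 0 0 0 0;255 3 0 0 0 0 0;255 3 0 0 0 0 0;255 3 0 0 0 0 0'
```

```text
clock: 12.03
eef_pos: [603.5, 217.3, 10.3]
tcp_rot: [3.139, -0.002, -0.02]
contact_force: [-0.1, 0.1, -2.2]
opening: 0.127
```

It is free now, so I'll pull to the stop.

```bash
python3 -m jog '255 8 0 0 0 0 0;255 10 0 0 0 0 0;255 10 0 0 0 0 0;255 10 0 0 0 0 0;255 8 0 0 0 0 0'; python3 -m jog '255 6 0 0 0 0 0;255 5 0 0 0 0 0;255 4 0 0 0 0 0;255 3 0 0 0 0 0;255 2 0 0 0 0 0';  python3 -m jog '255 2 0 0 0 0 0;255 2 0 0 0 0 0;255 2 0 0 0 0 0'
```

```text
clock: 12.45
eef_pos: [653.5, 216.4, 10.3]
tcp_rot: [3.139, -0.001, -0.02]
contact_force: [-0.7, 0.5, -1.5]
opening: 0.127
clock: 12.87
eef_pos: [672.2, 216.0, 10.1]
tcp_rot: [3.138, 0.009, -0.021]
contact_force: [-10.3, 1.3, 8.1]
opening: 0.13
clock: 13.12
eef_pos: [671.5, 215.9, 10.2]
tcp_rot: [3.136, 0.023, -0.021]
contact_force: [-10.3, 0.2, 5.3]
opening: 0.129
```

At the stop (79 mm, with the force rising). Releasing, lifting off and checking.

```bash
python3 -m jog '120 0 0 0 0 0 0;120 0 0 0 0 0 0;120 0 0 0 0 0 0;120 0 0 -10 0 0 0;120 0 0 -20 0 0 0'; python3 -m jog '120 0 0 -30 0 0 0;120 0 0 -35 0 0 0;120 0 0 -30 0 1.5 0;120 0 0 -25 0 0 0;120 0 0 0 0 0 0'; python3 -m jog '120 0 0 -30 0 0 0;120 0 0 0 0 0 0;120 0 0 0 0 0 0'; python3 - <<'E'
from h import *
import cv2,json
i=optics.camera_info("wrist"); json.dump({k:np.asarray(v).tolist() for k,v in i.items()},open("w8.json","w"))
cv2.imwrite("pics/w8.png",optics.grab_frame("wrist")[:,:,::-1])
cv2.imwrite("pics/side8.png",optics.grab_frame("side")[:,:,::-1])
cv2.imwrite("pics/scene8.png",optics.grab_frame("scene")[:,:,::-1])
E
```

```text
clock: 13.53
eef_pos: [670.4, 215.0, 38.2]
tcp_rot: [3.134, 0.027, -0.021]
contact_force: [0.2, 0.0, 0.6]
opening: 0.531
clock: 13.95
eef_pos: [676.0, 215.6, 170.0]
tcp_rot: [3.135, -0.006, -0.022]
contact_force: [1.2, 0.9, 1.2]
opening: 0.532
clock: 14.2
eef_pos: [677.3, 215.8, 205.7]
tcp_rot: [3.136, -0.012, -0.022]
contact_force: [-0.3, -0.5, -2.0]
opening: 0.533
```

View pics/w8.png

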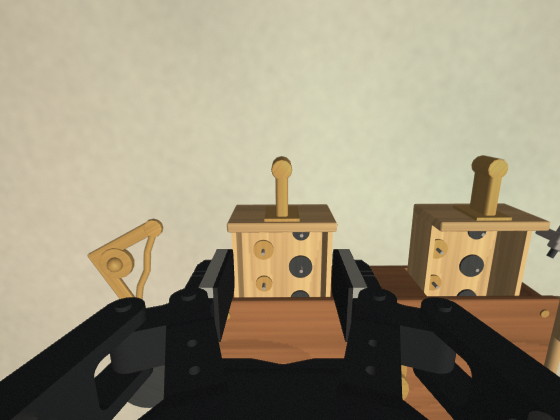

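View pics/side8.png

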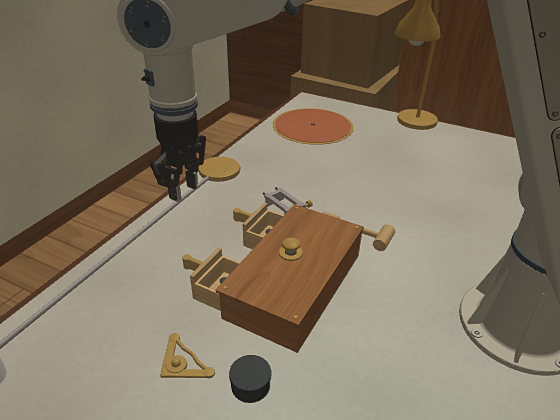

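View pics/scene8.png

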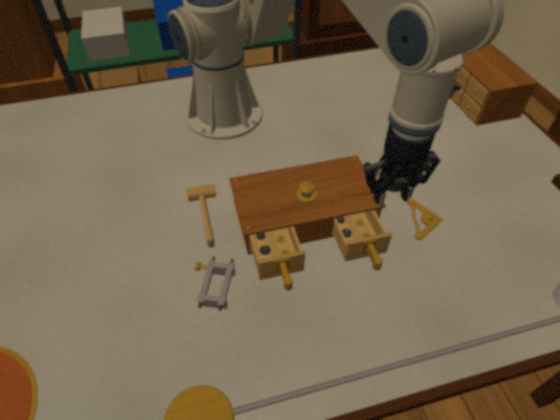

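Both trays are out: beads at wrist (282,166) and (497,168). The bystanders sit at the same pixels as in the first pictures. One measurement, then I'll hand in.

```bash
python3 - <<'E'
from h import *
import json,cv2
i=json.load(open("w8.json"))
print("beadR",onz("wrist",(282,168),69,i).round(1),"beadL",onz("wrist",(497,169),69,i).round(1))
s=r.sense();print(s["clock"],s["contact_force"].round(1),abs(s["qvel"]).max())
for n,boxes in(("side",[(155,330,275,405),(370,220,400,255),(262,184,300,212)]),("scene",[(185,180,240,310)])):
    a,b=[cv2.imread(f"pics/{n}{k}.png").astype(int) for k in(0,8)]
    for x,y,X,Y in boxes: print(n,(x,y),abs(a-b)[y:Y,x:X].mean().round(2),(abs(a-b)[y:Y,x:X].max(2)>40).sum())
E
```

```text
beadR [696.5 215.7  69. ] beadL [691.   12.3  69. ]
14.35 [ 0.7 -0.2  0.3] 0.019350468181737433
side (155, 330) 3.67 0
side (370, 220) 3.91 0
side (262, 184) 6.15 42
scene (185, 180) 2.4 0
```

```bash
python3 -c "
from rig import ticket; print(ticket.sign_off())"
```

```text
the job is handed in; nothing more can be done
None
```

Both trays are out at their stops, and I handed the job in at about 14.4 s of robot time. I tugged the left tray, found it free and pulled it out. I then pressed the button once to the bottom, let it up, and pulled out the right tray. The right tray was never tugged before the press, so I didn't feel it locked.

**Trays:** Each tray stopped after about 79 mm of hand travel, with the pull force rising to about 10 N. By the wrist camera the right bead moved 78.5 mm. The left bead moved 80.6 mm just after its pull but 77 mm in the last, more oblique picture. I put the shorter readings down to the camera and picking the pixels by eye, not to the tray sliding back.

**Bystanders:** The hammer, spandrel and depthing tool sit where they did in the first pictures. The picture comparison showed no change around them or the tin except for 42 pixels near the depthing tool in the side view. Its patch in the scene view showed none, so I think that was the opened left tray beside it. The arm ended clear of everything, with no contact force.

**What went wrong:**
- **First grasp:** it closed just above the left tab, because the real fingertips are about 28–34 mm higher than the reported TCP. I saw this in the cameras, went lower and gripped properly.
- **Button force:** the fingertips pressed the bottomed button with about 48 N for a moment. That is far below the 120 N wrist limit. It is above the 40 N limit for the arm and gripper body, which I took not to cover fingertips.

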